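Drop a socket into the pedal-lid bin

TASK

Put the chrome socket away in the blue pedal bin: lay it crosswise on the bin's chute so that it rests against the closed yellow lid, then press the black pedal fully home onto its stop, no harder than it takes to feel the stop, and hold it there until the socket has rolled in. Then ease the pedal all the way back up so that the lid comes down shut without banging, and let go, leaving the other things on the bench where they are.

Things in the scene. Friction and masses are not known exactly. Their poses are not given: they have to be found in the camera images.
- bin: Blue steel pedal bin fixed to the bench; origin under the centre of its box, z up. Box 124 x 124 mm, walls 4 mm, 146 mm high, inside floor 9 mm up. An open aluminium chute leads down into it from its +y side; the pedal is on its -y side, hinged along x at y = -50, z = 58 mm. Pedal pad, up: centre at y = -135 mm, upper face at z = 62 mm.
- chute (a point): Middle of the chute's floor, at y = 122, z = 110 mm in the bin. The chute runs along the bin's y, its floor falls 0.25 rad (14 deg) towards the lid, from y = 184 to y = 58 mm; channel 58 mm wide inside, side walls 14 mm high, upper end open. A 32 mm cylinder laid across it here (axis along the bin's x) rolls down by itself until it leans on the lid's flap, its axis at about y = 81 mm.
- lid (a joint): Yellow lid, hinged along the -y top edge of the box; a flap hanging from its +y edge closes the chute's mouth. In rad, 0 shut, grows as its chute end rises; linked to the pedal, it turns 2.2 times as far. From about 0.35 rad the socket rolls in below the flap. If the pedal is let go the lid bangs shut; closing faster than 1.5 rad/s (pad rising 55 mm/s) is a bang.
- pedal: Pedal lever: steel arm with a black rubber pad, 50 x 50 x 8 mm. Origin on its hinge; the lever runs along its own -y, pad's centre at y = -85 mm. Level when up; pressed down it turns about the bin's x. A spring pushes it up: about 4 N at the pad when up, 7 to 8 N at 30 mm down. The linkage bends if the pad is pressed with more than 20 N.
- pad (a point): Centre of the pedal pad's upper face, 62 mm above the bench when up. It meets its stop after sinking somewhere between 14 and 30 mm, different each time; from there the force climbs 4 to 5 N per mm (rubber tip, 5 mm give). Fully home means bearing on the stop with 3 N or more: 12 to 16 N on the pad does it.
- stop: Dark round holder, 22 mm diameter, under the pad on the bin's foot plate, origin on its underside; a screw with a red rubber tip stands up out of it and stops the pedal. The screw is set to another height each time, which no pose tells: feel for it.
- socket: Chrome wrench socket, a plain round cylinder 32 mm in diameter and 44 mm long, about 130 g; origin at its centre, x along its axis. It lies level at the start.
- tray: Flat black tray, 100 x 76 mm, fixed to the bench, in which the socket lies, 22 mm above the bench at its axis. Origin under its centre; socket's axis along the tray's x. Floor 6 mm thick; low ribs, 5 mm high and 12 to 17 mm from the axis, run along the socket's sides, 8 mm high ones stand off its ends. Fingers can straddle the socket across its diameter from above.
- parts_box: Open gray plastic parts box with four compartments, 110 x 85 x 45 mm; origin under its centre. A bystander.
- hammer: Steel tack hammer, 260 mm long, lying. A bystander.
- funnel: Red plastic funnel standing mouth down, 96 mm wide, 100 mm high; origin under its centre. A bystander.
- nut_driver: Nut driver with a yellow handle and chrome shaft, 200 mm long, lying. A bystander.
- tape_measure: Orange tape measure, 70 x 40 x 65 mm; origin under its centre. A bystander.
- paint_can: Spray can, 66 mm diameter, 150 mm high; origin under its centre. A bystander.
- screw_jar: Jar, 70 mm diameter, 85 mm high; origin under its centre. A bystander.

How it is judged:
By the outcome, as a careful person would: the job done as asked, in the order asked, and still so for the second after the job is handed in, with the robot touching nothing.
It also fails if it takes over 61 s, if anything falls off the work surface, if the arm or the gripper's body presses on something with over 40 N, if the wrist force passes 120 N, or if a joint passes its speed limit or range.

ROBOT

A 7-joint arm with a two-finger parallel gripper is mounted at the origin on the work surface. World frame = base frame: x ahead of the robot, y to its left, z up, the work surface at z = 0. Lengths are in m, angles in degrees, forces in N, time in s.
With the tool pointing down it reaches from about 0.425 to 0.875 m from the base axis. Payload 4.7 kg.
Tool frame: the origin (TCP) lies midway between the tips of the shut fingers; the grasp point (between the pads) lies env.grip_point_offset behind it (env.grip_point_offset is the distance from the TCP to the grasp point, in m); z points along the fingers, y is the line along which they close (so a half turn about z gives the same grasp; the last joint's range is limited). The gripper opens to 87 mm and grips with 3 to 60 N. Pads are 19 mm wide; open, the fingers measure 117 mm over their backs; the gripper's body (75 mm by 190 mm) begins 51 mm behind the grasp point.
Start: joints at [-66.744, 18.392, -4.016, 83.108, 1.295, 78.541, -3.26], TCP at [0.248, 0.601, 0.223] pointing down, gripper open.
Joint ranges: [-163.93, 163.93], [-17.29, 119.83], [-79.2, 71.16], [3.27, 140.29], [-89.18, 269.18], [5.43, 117.66], [-154.24, 154.24]. Speed limits (degrees/s): [147.25, 147.25, 180, 180, 180, 180, 180].

INTERFACE

Orientations are given as [roll, pitch, yaw] about the fixed x, y, z axes, in that order (R = Rz(yaw) Ry(pitch) Rx(roll)).
In Python, from cell import env gives the robot as it stands.
- The arm moves only by the shell command python3 -m creep 'ROWS' [FORCE]. ROWS is a JSON object of lists of equal length, an entry for each row: "translation": the shift along the tool's x, y, z in units of 0.08 m (1.0 is 0.08 m), a list of three; "turn": the turn, a rotation vector about the tool's x, y, z in units of 180 degrees (1.0 is 180 degrees), a list of three; "grip": the opening, from 0 (shut) to 1 (fully open). In form: {"translation": [[x, y, z], ...], "turn": [[ax, ay, az], ...], "grip": [grip, ...]}. A call has 1 to 5 rows; each row shifts and turns the commanded pose from where the row before left it, along the tool's axes as they then stand; what a row does not reach is not made up. A row lasts 1/8 s, in which the tool goes at most 62.5 mm and 10.7 degrees, less where a joint would pass 70% of its speed; a pose out of reach is approached as far as the arm can. A call with a number of a shift or a turn outside -1 to 1 is refused whole. A call with a gripper value outside its range is refused whole. The fingers move at their own pace and stop on an object; FORCE is the grip in N (left out, the last holds). Time passes only in rows, so rows that do not move let the fingers close. It gives the time, the measured TCP pose, the force, the opening and the grip force at its end, in the units of the state.
- env.get_obs(): the state, without advancing time (a new reading comes with each control period).
- env.read_camera(name): name is "scene" or "top" or "wrist"; returns a dict with "frame" (420x560x3 uint8, red, green, blue), "z_map" (420x560 float32, m along the optical axis (not along the pixel's ray), 0 where there is no reading), "K" (3x3 intrinsics, pixels), "rvec" (rotation vector, rad) and "tvec" (3), from world to camera coordinates, as OpenCV has them. Camera axes: x right, y down, z forward; pixel columns grow to the right and rows downward; lengths in m; the calibration is good to about 2 mm. A picture is of the moment at which its call begins.
- env.sign_off(): hands the job in; it is judged then, once.
The state is a dict: "time_s": time; "qpos": joint angles; "joint_velocities": joint speeds; "effort": joint torques, N m; "tool_pos": TCP position; "tool_rot": TCP orientation; "force": force on the tool from outside, world axes, zero at the start; "wrist_torque": the same for the moment, N m; "grip_width": finger opening in m; "grasp_force": force on a finger pad.
Only numpy, scipy, OpenCV 4.12 (cv2) and the standard library are available. Lean on these libraries where they do the work, as an engineer would, in place of code of your own. Each camera call takes 0.05 s, during which the arm holds its last target. There are 200 camera calls.

## Working session

There is one attempt and no reset: what is moved stays moved. The work goes in short steps, Python scripts to look and compute and a shell command to move; the robot and the scene stay as the last step left them, time stands still between calls to the robot, and variables do not carry over. Pictures are saved under pics/ and viewed, at most 10 in all, crops included, and the job is handed in when it is done.

```bash
mkdir -p pics; ls
python3 - <<'E'
from cell import env
import cv2,numpy as np
print(env.get_obs(), env.grip_point_offset)
for n in("scene","top"):
    c=env.read_camera(n); np.savez(f"/tmp/{n}.npz",**c); cv2.imwrite(f"pics/{n}0.png",cv2.resize(c["frame"][:,:,::-1],(800,600)))
    print(n,c["K"],c["rvec"],c["tvec"])
E
```

```text
pics
{'time_s': 0.0, 'qpos': array([-66.7455165 ,  18.43873607,  -4.01618255,  83.17557887,
         1.29763183,  78.54097453,  -3.2595161 ]), 'joint_velocities': array([-0.06438878, -0.01073242,  0.03703002,  0.03197453, -0.02756187,
        0.04093087,  0.04594412]), 'effort': array([ 3.54800859e-04, -4.91295433e+01, -4.03698161e-01, -3.12528348e+01,
       -6.39633369e-02,  4.39421798e-02,  1.74645506e-04]), 'tool_pos': array([0.24802683, 0.600212  , 0.22145936]), 'tool_rot': array([-1.79890105e+02,  8.18128889e-03,  1.57556916e+02]), 'force': array([-0.85061718,  0.19477293, -0.34312688]), 'wrist_torque': array([ 0.00418339, -0.02412561, -0.03229502]), 'grasp_force': 0.0, 'grip_width': 0.08703227907185841} 0.0187
scene [[406.79040059   0.         283.12571016]
 [  0.         406.79040059 214.47606327]
 [  0.           0.           1.        ]] [ 2.12690901  0.83361627 -0.40396045] [-0.44454975 -0.16329089  1.55792858]
top [[426.11197542   0.         271.84327456]
 [  0.         426.11197542 208.0659974 ]
 [  0.           0.           1.        ]] [ 2.15355616 -2.19044067  0.13076305] [-0.00532943  0.59534495  1.08498924]
```

View pics/scene0.png

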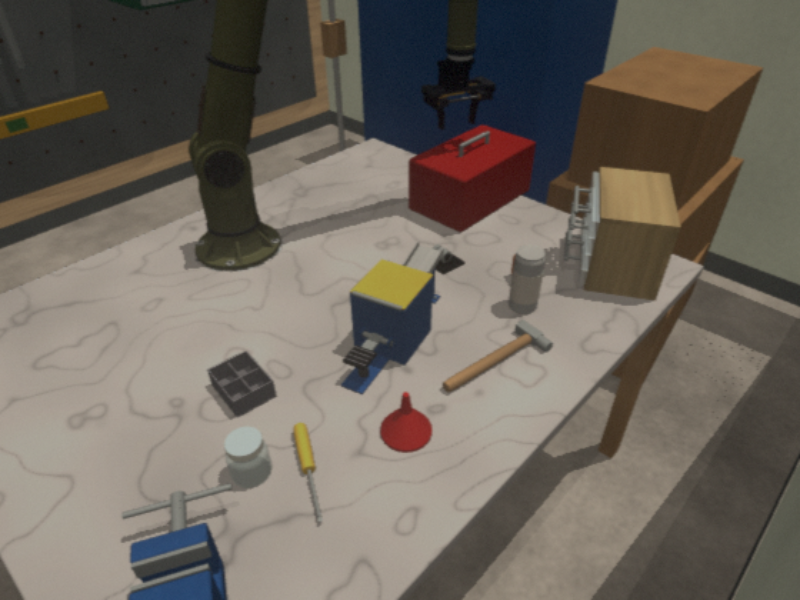

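View pics/top0.png

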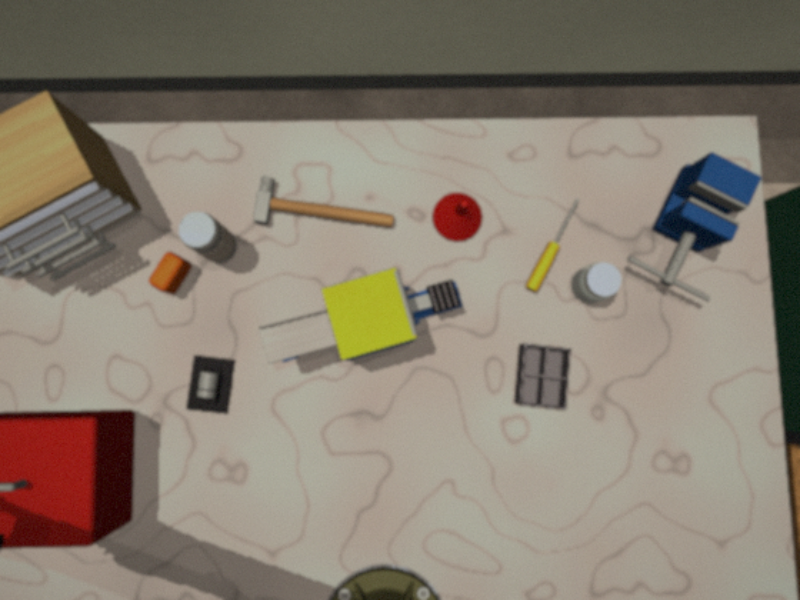

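The scene shows the bin mid-bench. In the top view (800 px scale) the lid is at about (369,314), the chute runs left to about (262,342), the pedal pad is at (443,297), and the socket in its tray is at (208,385). Next I'll measure these.

```bash
cat > h.py <<'E'
import numpy as np,cv2
def W(c):
    K=c["K"];R,_=cv2.Rodrigues(c["rvec"]);t=np.ravel(c["tvec"]);z=c["z_map"]
    v,u=np.mgrid[:z.shape[0],:z.shape[1]]
    p=np.stack([(u-K[0,2])/K[0,0]*z,(v-K[1,2])/K[1,1]*z,z],-1)
    P=(p-t)@R
    P[z==0]=np.nan
    return P
E
python3 - <<'E'
from h import *
c=np.load("/tmp/top.npz");P=W(c);hsv=cv2.cvtColor(c["frame"],cv2.COLOR_RGB2HSV)
v,u=np.mgrid[:420,:560]
def rep(n,m):
    Q=P[m];Q=Q[~np.isnan(Q).any(1)]
    (cx,cy),s,a=cv2.minAreaRect(Q[:,:2].astype(np.float32)); print(n,len(Q),"rect",cx,cy,s,a,"mean",Q.mean(0),"z",np.percentile(Q[:,2],[2,50,98]))
    return Q
b=(u>215)&(u<300)&(v>180)&(v<260)
rep("lid",b&(hsv[...,0]>22)&(hsv[...,0]<38)&(hsv[...,1]>150)&(P[...,2]>.13))
b=(u>297)&(u<330)&(v>190)&(v<225)
rep("pad",b&(P[...,2]>.05)&(P[...,2]<.075)&(hsv[...,2]<90))
b=(u>125)&(u<170)&(v>240)&(v<295)
rep("tray",b&(hsv[...,2]<80))
q=b&(hsv[...,2]>90)&(P[...,2]>.02);rep("sock",q)
b=(u>175)&(u<235)&(v>210)&(v<258)
rep("chute",b&(P[...,2]>.09)&(P[...,2]<.15))
f=c["frame"][:,:,::-1]
a=cv2.resize(f[235:300,120:175],(500,590),interpolation=cv2.INTER_CUBIC)
cv2.imwrite("pics/crop1.png",a)
cv2.imwrite("pics/crop2.png",cv2.resize(f[180:260,175:335],(800,400),interpolation=cv2.INTER_CUBIC))
E
```

```text
lid 2611 rect 0.5563870072364807 0.019892215728759766 (0.11978673934936523, 0.12488441169261932) 15.041138648986816 mean [0.55535551 0.02155662 0.14980093] z [0.14599962 0.14983248 0.15349335]
pad 355 rect 0.592045247554779 -0.11197984963655472 (0.04804771766066551, 0.05047774687409401) 15.57253360748291 mean [ 0.59164363 -0.11204412  0.06128861] z [0.05725224 0.06135278 0.06543969]
tray 815 rect 0.442632794380188 0.3156602680683136 (0.07381630688905716, 0.09612912684679031) 82.26915740966797 mean [0.44269331 0.31308434 0.00711404] z [0.00154015 0.00611523 0.02540729]
sock 176 rect 0.4420575797557831 0.3167884349822998 (0.026902981102466583, 0.04386965185403824) 84.1223373413086 mean [0.44254324 0.31581658 0.03551267] z [0.02889338 0.03597548 0.04086422]
chute 1406 rect 0.5293752551078796 0.1321166455745697 (0.07116170972585678, 0.1361517608165741) 15.809442520141602 mean [0.52552821 0.13865156 0.11439275] z [0.09624363 0.11374203 0.14909555]
```

View pics/crop1.png

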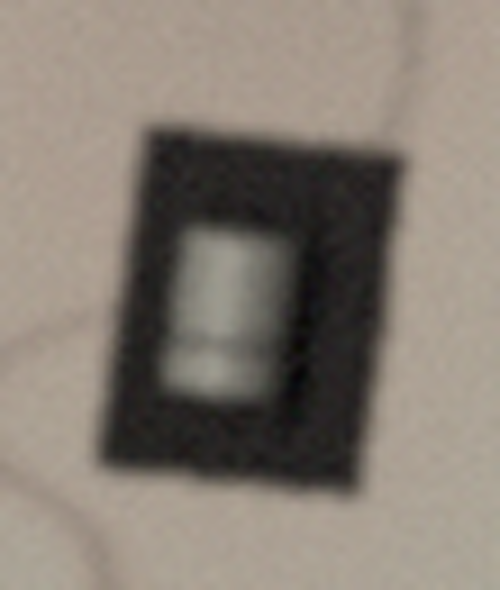

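View pics/crop2.png

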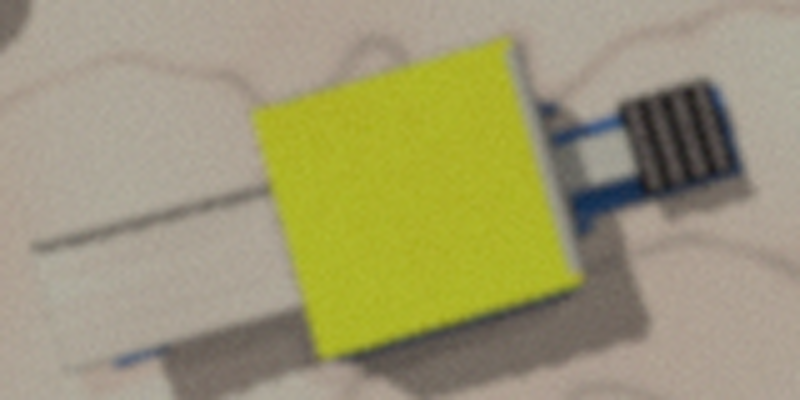

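The socket lies with its axis at about -8°, and the bin is yawed about 15.1° with its origin near (0.5565, 0.0195). I'll write a helper that turns a target pose into tool-frame totals.

```bash
cat > d.py <<'E'
# usage: d.py x y z roll pitch yaw [-> total tool-frame shift (0.08 m units, in current tool axes) and turn (180deg units)]
import sys,numpy as np
from scipy.spatial.transform import Rotation as R
from cell import env
a=list(map(float,sys.argv[1:])); o=env.get_obs()
r=R.from_euler("xyz",o["tool_rot"],degrees=True); g=R.from_euler("xyz",a[3:],degrees=True)
s=r.inv().apply(np.array(a[:3])-o["tool_pos"])/.08
s2=g.inv().apply(np.array(a[:3])-o["tool_pos"])/.08
print("shift",s.round(3),"if turned first",s2.round(3),"turn",((r.inv()*g).as_rotvec()/np.pi).round(4),"F",o["force"].round(1),o["time_s"],o["tool_rot"].round(2))
E
python3 d.py 0.4425 0.3158 0.12 180 0 172.2
```

```text
shift [-3.604 -2.356  1.274] if turned first [-2.891 -3.193  1.27 ] turn [-0.0006 -0.     -0.0814] F [0.5 0.2 0.2] 0.1 [-179.9     0.    157.55]
```

```bash
python3 -m creep '{"translation":[[-0.4,-0.26,0.1],[-0.45,-0.295,0.16],[-0.45,-0.295,0.16],[-0.45,-0.295,0.16],[-0.45,-0.295,0.16]],"turn":[[0,0,0],[0,0,0],[0,0,0],[0,0,0],[0,0,0]],"grip":[1,1,1,1,1]}'
python3 -m creep '{"translation":[[-0.45,-0.295,0.16],[-0.45,-0.295,0.16],[-0.4,-0.26,0.16],[0,0,0],[0,0,0]],"turn":[[0,0,0],[0,0,0],[0,0,-0.03],[0,0,-0.05],[0,0,0]],"grip":[1,0.8,0.7,0.7,0.7]}'
python3 d.py 0.4425 0.3158 0.12 180 0 172.2
python3 - <<'E'
from cell import env
import cv2,numpy as np
c=env.read_camera("wrist");np.savez("/tmp/w.npz",**c)
cv2.imwrite("pics/w1.png",c["frame"][:,:,::-1])
E
```

```text
time_s: 0.72
tool_pos: [0.3674, 0.4256, 0.1626]
tool_rot: [-180.0, -0.0, 157.6]
force: [0.4, 0.7, -0.0]
grip_width: 0.0872
grasp_force: 0.0
time_s: 1.35
tool_pos: [0.437, 0.3241, 0.1245]
tool_rot: [-180.0, -0.0, 171.8]
force: [-0.5, -1.5, -0.2]
grip_width: 0.0624
grasp_force: 0.0
shift [-0.083 -0.092  0.057] if turned first [-0.083 -0.093  0.057] turn [-0.0001 -0.0002 -0.0022] F [-0.5 -1.5 -0.2] 1.35 [-1.7998e+02 -4.0000e-02  1.7181e+02]
```

View pics/w1.png

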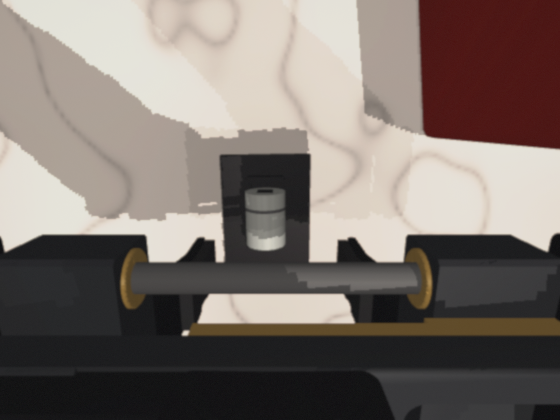

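The wrist view shows the tray squared to the gripper (yaw is right), with the socket at about (265,218) between the fingers. I'll refine its position with the depth map.

```bash
python3 - <<'E'
from h import *
c=np.load("/tmp/w.npz");P=W(c);v,u=np.mgrid[:420,:560]
m=(u>225)&(u<305)&(v>160)&(v<255)&(P[...,2]>.026)&(P[...,2]<.06)
Q=P[m];print(len(Q),cv2.minAreaRect(Q[:,:2].astype(np.float32)),Q.mean(0),Q[:,2].max())
m=(u>215)&(u<315)&(v>150)&(v<258)&(P[...,2]>.003)&(P[...,2]<.0225);Q=P[m];print(cv2.minAreaRect(Q[:,:2].astype(np.float32)))
E
python3 d.py 0.4425 0.3158 0.013 180 0 172.2
```

```text
2155 ((0.44203221797943115, 0.3129357397556305), (0.031207358464598656, 0.04497649520635605), 82.40474700927734) [0.44065549 0.31335094 0.03485909] 0.04012560691980839
((0.43816572427749634, 0.3133510947227478), (0.07616446912288666, 0.09235194325447083), 82.29780578613281)
shift [-0.087 -0.099  1.397] if turned first [-0.086 -0.1    1.397] turn [-0.     -0.0001 -0.0022] F [-1.1  0.1  0.1] 1.4 [-1.800e+02 -3.000e-02  1.718e+02]
```

```bash
python3 -m creep '{"translation":[[-0.08,-0.12,0.2],[0,0,0.4],[0,0,0.4],[0,0,0.25],[0,0,0]],"turn":[[0,0,-0.002],[0,0,0],[0,0,0],[0,0,0],[0,0,0]],"grip":[0.7,0.7,0.7,0.7,0.7]}'
python3 d.py 0.442 0.314 0.013 180 0 172.2
```

```text
time_s: 2.02
tool_pos: [0.4404, 0.3125, 0.0225]
tool_rot: [-179.8, -0.2, 172.3]
force: [-0.5, 0.2, 1.0]
grip_width: 0.0607
grasp_force: 0.0
shift [-0.017  0.022  0.118] if turned first [-0.017  0.022  0.119] turn [-0.0012 -0.001   0.0004] F [-0.5  0.2  1. ] 2.025 [-179.78   -0.18  172.28]
```

```bash
python3 -m creep '{"translation":[[-0.01,0.01,0.11],[0,0,0],[0,0,0],[0,0,0],[0,0,0]],"turn":[[0,0,0],[0,0,0],[0,0,0],[0,0,0],[0,0,0]],"grip":[0.7,0.7,0.3,0.25,0.2]}' 15
python3 -m creep '{"translation":[[0,0,0],[0,0,0],[0,0,0]],"turn":[[0,0,0],[0,0,0],[0,0,0]],"grip":[0.2,0.2,0.2]}'
python3 d.py 0.442 0.314 0.013 180 0 172.2
```

```text
time_s: 2.65
tool_pos: [0.4431, 0.3149, 0.0165]
tool_rot: [180.0, 0.0, 172.3]
force: [0.1, 0.1, 0.0]
grip_width: 0.0388
grasp_force: 0.0
time_s: 3.02
tool_pos: [0.443, 0.3148, 0.0163]
tool_rot: [180.0, 0.0, 172.3]
force: [0.0, -1.6, 1.1]
grip_width: 0.0316
grasp_force: 15.0
shift [ 0.012 -0.012  0.042] if turned first [ 0.012 -0.012  0.042] turn [0.     0.     0.0006] F [ 0.  -1.6  1.1] 3.025 [1.7999e+02 1.0000e-02 1.7231e+02]
```

```bash
python3 -m creep '{"translation":[[0,0,-0.15],[0,0,-0.4],[0,0,-0.6],[0,0,-0.6],[0,0,-0.5]],"turn":[[0,0,0],[0,0,0],[0,0,0],[0,0,0],[0,0,0]],"grip":[0.2,0.2,0.2,0.2,0.2]}' 25
python3 d.py 0.5277 0.1263 0.19 174 0 195.1
```

```text
time_s: 3.65
tool_pos: [0.4431, 0.3148, 0.1988]
tool_rot: [179.9, 0.1, 172.3]
force: [0.7, 0.7, -2.1]
grip_width: 0.0313
grasp_force: 25.0
shift [-1.364 -2.194  0.108] if turned first [-0.407 -2.549 -0.158] turn [-0.0325  0.0071 -0.1265] F [ 0.7  0.7 -2.1] 3.65 [1.7992e+02 7.0000e-02 1.7231e+02]
```

```bash
python3 -m creep '{"translation":[[-0.27,-0.44,0],[-0.27,-0.44,0],[-0.27,-0.44,0],[-0.27,-0.44,0],[-0.27,-0.44,0]],"turn":[[0,0,0],[0,0,0],[0,0,0],[0,0,0],[0,0,0]],"grip":[0.2,0.2,0.2,0.2,0.2]}'
python3 -m creep '{"translation":[[0,0,0],[0,0,0],[0,0,0],[0,0,0],[0,0,0]],"turn":[[-0.011,0.0024,-0.042],[-0.011,0.0024,-0.042],[-0.0105,0.0024,-0.042],[0,0,0],[0,0,0]],"grip":[0.2,0.2,0.2,0.2,0.2]}'
python3 d.py 0.5277 0.1263 0.1188 174 0 195.1
python3 - <<'E'
from cell import env
import cv2,numpy as np
c=env.read_camera("wrist");np.savez("/tmp/w.npz",**c)
cv2.imwrite("pics/w2.png",c["frame"][:,:,::-1])
E
```

```text
time_s: 4.28
tool_pos: [0.5267, 0.1247, 0.1967]
tool_rot: [180.0, 0.0, 172.3]
force: [1.0, -0.5, -1.0]
grip_width: 0.0314
grasp_force: 25.0
time_s: 4.9
tool_pos: [0.5262, 0.1262, 0.1964]
tool_rot: [174.1, -0.1, -165.1]
force: [0.1, 0.6, -1.5]
grip_width: 0.0315
grasp_force: 25.0
shift [-0.02  -0.104  0.964] if turned first [-0.018 -0.105  0.964] turn [-0.0004 -0.0005 -0.0011] F [ 0.1  0.6 -1.5] 4.9 [ 1.7406e+02 -1.1000e-01 -1.6508e+02]
```

View pics/w2.png

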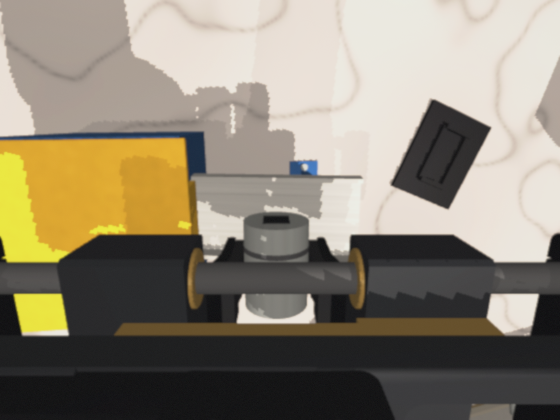

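The socket is held square over the chute, whose -x wall is visible at row ~180 (columns 193–362). I'll check the chute centreline from depth.

Run:
```python
from h import *
a=np.radians(15.1);ex=np.array([np.cos(a),np.sin(a)]);ey=np.array([-np.sin(a),np.cos(a)]);o=np.array([.5565,.0195])
def B(P): d=P[...,:2]-o; return np.stack([d@ex,d@ey,P[...,2]],-1)
for f in("/tmp/w.npz","/tmp/top.npz"):
    c=np.load(f);b=B(W(c))
    for y0 in(.085,.105,.125,.145,.165):
        m=(abs(b[...,1]-y0)<.006)&(b[...,2]>.09)&(b[...,2]<.15)&(abs(b[...,0])<.05)
        q=b[m]
        if len(q)<5: print(y0,len(q)); continue
        wall=q[q[:,2]>110e-3+(y0-.122)*.255+.009]
        print(f[5:8],y0,len(q),"x",np.percentile(q[:,0],[1,99]).round(4),"floor z",np.median(q[abs(q[:,0])<.02][:,2]).round(4),"exp",round(.11+(y0-.122)*.255,4), "wallx", (wall[wall[:,0]<0][:,0].mean().round(4) if len(wall) else None),(wall[wall[:,0]>0][:,0].mean().round(4) if len(wall) else None))
    m=(abs(b[...,2]-.15)<.006)&(abs(b[...,0])<.08)&(abs(b[...,1])<.08); print("lid",np.percentile(b[m],[1,99],axis=0).round(4).tolist())
```

```text
w.n 0.085 994 x [-0.0329  0.0184] floor z 0.1023 exp 0.1006 wallx -0.0317 nan
w.n 0.105 632 x [-0.033 -0.003] floor z 0.1072 exp 0.1057 wallx -0.0317 nan
w.n 0.125 637 x [-0.0331 -0.0049] floor z 0.1125 exp 0.1108 wallx -0.0319 nan
w.n 0.145 941 x [-0.0332  0.0153] floor z 0.1178 exp 0.1159 wallx -0.0319 nan
w.n 0.165 1420 x [-0.0332  0.0281] floor z 0.1227 exp 0.121 wallx -0.0321 0.0278
lid [[-0.0617, -0.049, 0.1454], [0.0566, 0.0597, 0.1522]]
top 0.085 136 x [-0.0318  0.0315] floor z 0.1008 exp 0.1006 wallx -0.0306 0.0301
top 0.105 134 x [-0.032   0.0306] floor z 0.1057 exp 0.1057 wallx -0.0305 0.03
top 0.125 139 x [-0.0321  0.0305] floor z 0.1108 exp 0.1108 wallx -0.0308 0.03
top 0.145 141 x [-0.0321  0.0309] floor z 0.1156 exp 0.1159 wallx -0.0309 0.0299
top 0.165 144 x [-0.0323  0.0308] floor z 0.1211 exp 0.121 wallx -0.0311 0.0298
lid [[-0.0599, -0.0645, 0.1454], [0.0603, 0.0634, 0.1539]]<stdin>:11: RuntimeWarning: Mean of empty slice.
  ret = ret.dtype.type(ret / rcount)
```

```bash
python3 -m creep '{"translation":[[-0.02,-0.1,0.2],[0,0,0.3],[0,0,0.3],[0,0,0.13],[0,0,0]],"turn":[[0,0,0],[0,0,0],[0,0,0],[0,0,0],[0,0,0]],"grip":[0.2,0.2,0.2,0.2,0.2]}'
python3 d.py 0.5277 0.1263 0.1188 174 0 195.1
```

```text
time_s: 5.58
tool_pos: [0.5277, 0.1257, 0.1207]
tool_rot: [174.1, -0.2, -165.0]
force: [0.2, 0.3, -2.2]
grip_width: 0.0315
grasp_force: 25.0
shift [-0.001  0.004  0.024] if turned first [-0.001  0.004  0.024] turn [-0.0004 -0.0008 -0.0007] F [ 0.2  0.3 -2.2] 5.575 [ 1.7407e+02 -1.6000e-01 -1.6500e+02]
```

```bash
python3 -m creep '{"translation":[[0,0,0.025],[0,0,0],[0,0,0]],"turn":[[0,0,0],[0,0,0],[0,0,0]],"grip":[0.2,0.2,0.2]}'
python3 -m creep '{"translation":[[0,0,0.012],[0,0,0]],"turn":[[0,0,0],[0,0,0]],"grip":[0.2,0.2]}'
```

```text
time_s: 5.95
tool_pos: [0.5281, 0.1263, 0.1196]
tool_rot: [174.0, -0.1, -165.0]
force: [-0.7, 0.7, -2.0]
grip_width: 0.0315
grasp_force: 25.0
time_s: 6.2
tool_pos: [0.5281, 0.1264, 0.119]
tool_rot: [174.0, -0.1, -165.0]
force: [-0.7, -1.3, 1.5]
grip_width: 0.0312
grasp_force: 25.0
```

```bash
python3 -m creep '{"translation":[[0,0,0],[0,0,0],[0,0,0],[0,0,0],[0,0,0]],"turn":[[0,0,0],[0,0,0],[0,0,0],[0,0,0],[0,0,0]],"grip":[0.38,0.4,0.42,0.45,0.48]}'
python3 -m creep '{"translation":[[0,0,0],[0,0,-0.05],[0,0,-0.1],[0,0,-0.15],[0,0,-0.2]],"turn":[[0,0,0],[0,0,0],[0,0,0],[0,0,0],[0,0,0]],"grip":[0.5,0.5,0.5,0.5,0.5]}'
python3 -m creep '{"translation":[[0,0,-0.3],[0,0,-0.4],[0,0,-0.3],[0,0,0],[0,0,0]],"turn":[[0,0,0],[0,0,0],[0,0,0],[0,0,0],[0,0,0]],"grip":[0.5,0.5,0.5,0.5,0.5]}'
python3 - <<'E'
from cell import env
import cv2,numpy as np
c=env.read_camera("wrist");d=env.read_camera("scene")
cv2.imwrite("pics/w3.png",np.hstack([cv2.resize(c["frame"],(400,300)),cv2.resize(d["frame"][170:290,210:340],(400,300))])[:,:,::-1])
E
```

```text
time_s: 6.82
tool_pos: [0.5278, 0.1264, 0.1184]
tool_rot: [174.1, -0.1, -165.0]
force: [0.7, 0.9, -1.0]
grip_width: 0.0405
grasp_force: 0.1
time_s: 7.45
tool_pos: [0.529, 0.1223, 0.1593]
tool_rot: [174.0, -0.1, -165.0]
force: [-0.3, 0.9, -0.0]
grip_width: 0.0436
grasp_force: 0.0
time_s: 8.07
tool_pos: [0.531, 0.1144, 0.2375]
tool_rot: [174.0, -0.1, -165.0]
force: [-0.0, -0.2, -0.7]
grip_width: 0.0435
grasp_force: 0.0
```

View pics/w3.png

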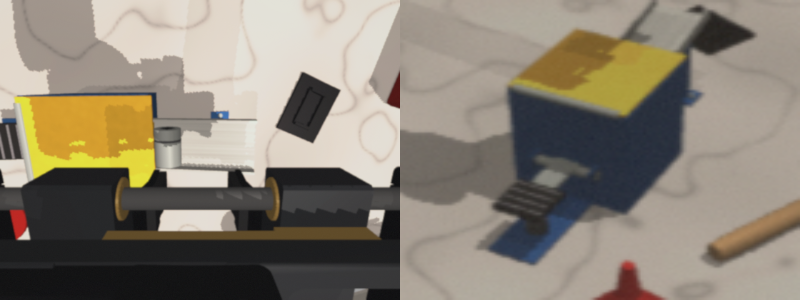

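The picture shows the socket lying crosswise in the chute against the closed lid (left panel, about (167,148)). Next I'll go to the pedal, checking funnel clearance first.

```bash
python3 - <<'E'
from h import *
c=np.load("/tmp/top.npz");P=W(c);hsv=cv2.cvtColor(c["frame"],cv2.COLOR_RGB2HSV);v,u=np.mgrid[:420,:560]
m=(u>295)&(u<345)&(v>125)&(v<178)&(hsv[...,1]>150);Q=P[m];print("funnel",cv2.minAreaRect(Q[:,:2].astype(np.float32)),Q[Q[:,2]>.08].mean(0))
E
python3 d.py 0.5917 -0.1108 0.2 180 0 105.1
```

```text
funnel ((0.7491642832756042, -0.1490265130996704), (0.08763546496629715, 0.0868208035826683), 87.46275329589844) [ 0.74873248 -0.14736498  0.09394998]
shift [-0.009 -2.949  0.154] if turned first [-2.917  0.004  0.459] turn [ 0.0251 -0.0269  0.4991] F [-0.2 -0.1 -0.7] 8.175 [ 174.05   -0.21 -164.97]
```

```bash
python3 -m creep '{"translation":[[0,-0.5,0],[0,-0.6,0],[0,-0.62,0],[0,-0.62,0],[0,-0.6,0]],"turn":[[0,0,0],[0,0,0],[0,0,0],[0,0,0],[0,0,0]],"grip":[0.3,0,0,0,0]}'
python3 -m creep '{"translation":[[0,0,0],[0,0,0],[0,0,0],[0,0,0],[0,0,0]],"turn":[[0.0028,-0.003,0.0555],[0.0028,-0.003,0.0555],[0.0028,-0.003,0.0555],[0.0028,-0.003,0.0555],[0.0028,-0.003,0.0555]],"grip":[0,0,0,0,0]}'
python3 -m creep '{"translation":[[0,0,0],[0,0,0],[0,0,0],[0,0,0],[0,0,0]],"turn":[[0.0028,-0.003,0.0555],[0.0028,-0.003,0.0555],[0.0028,-0.003,0.0555],[0.0028,-0.003,0.0555],[0,0,0]],"grip":[0,0,0,0,0]}'
python3 d.py 0.5917 -0.1108 0.075 180 0 105.1
```

```text
time_s: 8.8
tool_pos: [0.5916, -0.1128, 0.2122]
tool_rot: [174.0, -0.2, -165.0]
force: [0.2, -0.5, -0.2]
grip_width: 0.0036
grasp_force: 0.0
time_s: 9.43
tool_pos: [0.5912, -0.1113, 0.2122]
tool_rot: [177.4, -1.3, 144.7]
force: [-0.8, -0.3, -0.6]
grip_width: 0.0003
grasp_force: 0.0
time_s: 10.05
tool_pos: [0.5915, -0.1108, 0.2123]
tool_rot: [180.0, 0.0, 105.2]
force: [1.3, -0.2, -0.2]
grip_width: 0.0006
grasp_force: 0.0
shift [-1.000e-03  3.000e-03  1.717e+00] if turned first [-1.000e-03  3.000e-03  1.717e+00] turn [0.     0.     0.0004] F [ 1.3 -0.2 -0.2] 10.05 [180.     0.   105.17]
```

```bash
python3 -m creep '{"translation":[[0,0,0.4],[0,0,0.6],[0,0,0.5],[0,0,0.2],[0,0,0]],"turn":[[0,0,0],[0,0,0],[0,0,0],[0,0,0],[0,0,0]],"grip":[0,0,0,0,0]}'
python3 -m creep '{"translation":[[0,0,0.04],[0,0,0.04],[0,0,0.04],[0,0,0.03],[0,0,0]],"turn":[[0,0,0],[0,0,0],[0,0,0],[0,0,0],[0,0,0]],"grip":[0,0,0,0,0]}'
```

```text
time_s: 10.68
tool_pos: [0.5915, -0.1116, 0.0767]
tool_rot: [-180.0, 0.0, 105.1]
force: [0.3, -0.7, -1.1]
grip_width: 0.0005
grasp_force: 0.0
time_s: 11.3
tool_pos: [0.592, -0.1115, 0.0652]
tool_rot: [179.9, 0.0, 105.0]
force: [-0.4, 0.3, 0.0]
grip_width: 0.0002
grasp_force: 0.0
```

```bash
python3 -m creep '{"translation":[[0,0,0.03],[0,0,0.035],[0,0,0.04],[0,0,0.04],[0,0,0.02]],"turn":[[0,0,0],[0,0,0],[0,0,0],[0,0,0],[0,0,0]],"grip":[0,0,0,0,0]}'
python3 -m creep '{"translation":[[0,0,0.012],[0,0,0.012],[0,0,0]],"turn":[[0,0,0],[0,0,0],[0,0,0]],"grip":[0,0,0]}'
```

```text
time_s: 11.92
tool_pos: [0.5925, -0.1116, 0.0529]
tool_rot: [179.9, 0.0, 105.0]
force: [-0.9, 0.4, 5.6]
grip_width: 0.0006
grasp_force: 3.1
time_s: 12.3
tool_pos: [0.5924, -0.1114, 0.0511]
tool_rot: [179.9, 0.0, 105.0]
force: [-1.4, 0.4, 6.9]
grip_width: 0.0005
grasp_force: 3.2
```

```bash
python3 -m creep '{"translation":[[0,0,0.0125],[0,0,0.0125],[0,0,0]],"turn":[[0,0,0],[0,0,0],[0,0,0]],"grip":[0,0,0]}'
```

```text
time_s: 12.68
tool_pos: [0.5924, -0.1112, 0.0491]
tool_rot: [179.9, -0.0, 105.0]
force: [-2.5, 0.8, 7.3]
grip_width: 0.0005
grasp_force: 3.4
```

Run:
```python
from cell import env
print(env.get_obs()["force"])
```

```text
[-2.50035962  0.84443631  7.31522984]
```

```bash
python3 -m creep '{"translation":[[0,0,0.0125],[0,0,0.0125],[0,0,0]],"turn":[[0,0,0],[0,0,0],[0,0,0]],"grip":[0,0,0]}'
```

```text
time_s: 13.05
tool_pos: [0.5923, -0.111, 0.0471]
tool_rot: [179.9, -0.0, 105.0]
force: [-2.3, 1.9, 7.7]
grip_width: 0.0006
grasp_force: 3.5
```

```bash
python3 -m creep '{"translation":[[0,0,0.0125],[0,0,0.0125],[0,0,0]],"turn":[[0,0,0],[0,0,0],[0,0,0]],"grip":[0,0,0]}'
```

```text
time_s: 13.42
tool_pos: [0.5923, -0.1108, 0.0458]
tool_rot: [179.9, -0.1, 105.0]
force: [-4.5, 1.2, 12.1]
grip_width: 0.0006
grasp_force: 5.4
```

```bash
python3 -m creep '{"translation":[[0,0,0.006],[0,0,0]],"turn":[[0,0,0],[0,0,0]],"grip":[0,0]}'; python3 -m creep '{"translation":[[0,0,0]],"turn":[[0,0,0]],"grip":[0]}'
```

```text
time_s: 13.68
tool_pos: [0.5923, -0.1108, 0.0456]
tool_rot: [179.9, -0.1, 105.0]
force: [-5.6, 2.5, 13.6]
grip_width: -0.0
grasp_force: 6.1
time_s: 13.8
tool_pos: [0.5923, -0.1108, 0.0456]
tool_rot: [179.9, -0.1, 105.0]
force: [-3.6, 2.8, 13.9]
grip_width: 0.0007
grasp_force: 6.1
```

```bash
python3 -m creep '{"translation":[[0,0,0],[0,0,0],[0,0,0],[0,0,0],[0,0,0]],"turn":[[0,0,0],[0,0,0],[0,0,0],[0,0,0],[0,0,0]],"grip":[0,0,0,0,0]}'
python3 - <<'E'
from cell import env
import cv2,numpy as np
c=env.read_camera("top");d=env.read_camera("scene");np.savez("/tmp/t2.npz",**c)
cv2.imwrite("pics/p4.png",np.hstack([cv2.resize(c["frame"][170:270,170:330],(480,300)),cv2.resize(d["frame"][150:270,220:340],(300,300))])[:,:,::-1])
print(env.get_obs()["force"])
E
```

```text
time_s: 14.42
tool_pos: [0.5924, -0.1108, 0.0456]
tool_rot: [179.9, -0.1, 105.0]
force: [-3.8, 2.3, 13.3]
grip_width: 0.0005
grasp_force: 6.1
[-5.11245345  2.31624758 13.62670622]
```

View pics/p4.png

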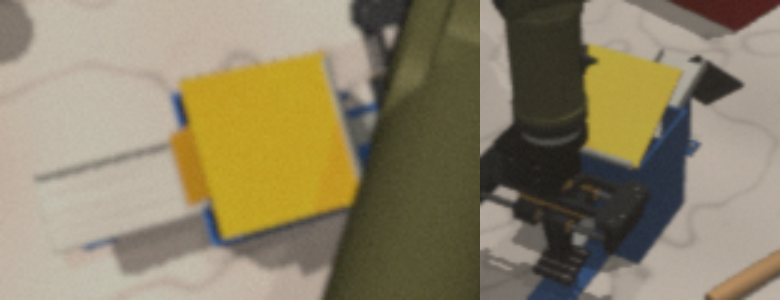

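Run:
```python
from h import *
a=np.radians(15.1);ex=np.array([np.cos(a),np.sin(a)]);ey=np.array([-np.sin(a),np.cos(a)]);o=np.array([.5565,.0195])
P=W(np.load("/tmp/t2.npz"));d=P[...,:2]-o;x,y,z=d@ex,d@ey,P[...,2]
for y0 in np.arange(.055,.125,.01):
    m=(abs(x)<.02)&(abs(y-y0)<.005)&(z>.05); print(round(y0,3),m.sum(),np.percentile(z[m],[5,50,95]).round(3) if m.any() else "", round(.11+(y0-.122)*.255,3))
m=(abs(x)<.03)&(abs(y)<.07)&(z>.14);k=np.polyfit(y[m],z[m],1);print("lid slope rad",np.arctan(k[0]))
```

```text
0.055 72 [0.184 0.191 0.199] 0.093
0.065 63 [0.165 0.173 0.182] 0.095
0.075 42 [0.096 0.099 0.102] 0.098
0.085 68 [0.098 0.101 0.104] 0.101
0.095 69 [0.099 0.103 0.106] 0.103
0.105 69 [0.102 0.105 0.108] 0.106
0.115 69 [0.105 0.108 0.112] 0.108
0.125 71 [0.108 0.111 0.114] 0.111
lid slope rad 0.043110746289574176
```

```bash
python3 -m creep '{"translation":[[0,0,-0.015],[0,0,-0.02],[0,0,-0.02],[0,0,-0.02],[0,0,-0.02]],"turn":[[0,0,0],[0,0,0],[0,0,0],[0,0,0],[0,0,0]],"grip":[0,0,0,0,0]}'
python3 -m creep '{"translation":[[0,0,-0.02],[0,0,-0.02],[0,0,-0.02],[0,0,-0.02],[0,0,-0.02]],"turn":[[0,0,0],[0,0,0],[0,0,0],[0,0,0],[0,0,0]],"grip":[0,0,0,0,0]}'
python3 -m creep '{"translation":[[0,0,-0.015],[0,0,-0.015],[0,0,-0.015],[0,0,-0.015],[0,0,-0.015]],"turn":[[0,0,0],[0,0,0],[0,0,0],[0,0,0],[0,0,0]],"grip":[0,0,0,0,0]}'
```

```text
time_s: 15.15
tool_pos: [0.5925, -0.1115, 0.0523]
tool_rot: [179.9, 0.0, 105.0]
force: [-1.7, 0.7, 6.0]
grip_width: 0.0003
grasp_force: 3.1
time_s: 15.78
tool_pos: [0.5925, -0.1117, 0.0602]
tool_rot: [179.9, 0.0, 105.0]
force: [-1.9, 0.4, 4.6]
grip_width: 0.0005
grasp_force: 2.4
time_s: 16.4
tool_pos: [0.5918, -0.1115, 0.0649]
tool_rot: [179.9, 0.0, 105.0]
force: [0.5, -0.4, 0.1]
grip_width: 0.0005
grasp_force: 0.0
```

Off the pad. I'll rise clear and check.

```bash
python3 -m creep '{"translation":[[0,0,-0.1],[0,0,-0.4],[0,0,-0.6],[0,0,-0.6],[0,0,-0.4]],"turn":[[0,0,0],[0,0,0],[0,0,0],[0,0,0],[0,0,0]],"grip":[0,0,0,0,0]}'
python3 -m creep '{"translation":[[0,0,-0.2],[0,0,0],[0,0,0],[0,0,0],[0,0,0]],"turn":[[0,0,0],[0,0,0],[0,0,0],[0,0,0],[0,0,0]],"grip":[0,0,0,0,0]}'
python3 - <<'E'
from cell import env
import cv2,numpy as np
c=env.read_camera("top");d=env.read_camera("scene")
cv2.imwrite("pics/p5.png",np.hstack([cv2.resize(c["frame"],(400,300)),cv2.resize(d["frame"][150:270,200:340],(350,300))])[:,:,::-1])
E
```

```text
time_s: 17.02
tool_pos: [0.5925, -0.1119, 0.2365]
tool_rot: [179.7, 0.1, 105.0]
force: [0.5, -0.2, -0.9]
grip_width: 0.0005
grasp_force: 0.0
time_s: 17.65
tool_pos: [0.5914, -0.1114, 0.2484]
tool_rot: [180.0, 0.0, 105.0]
force: [-0.2, -0.7, 0.6]
grip_width: 0.0003
grasp_force: 0.0
```

View pics/p5.png

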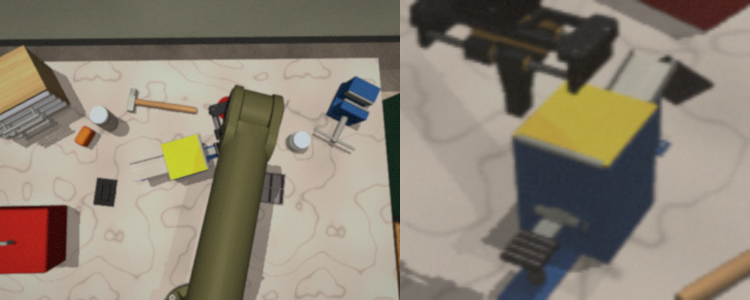

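The final picture shows the lid shut (left panel, about (185,158)), the pedal up, and the chute and tray empty. The bystanders I can see are where they were; the arm hides part of the bench.

```bash
python3 -c "
from cell import env
print(env.sign_off())"
```

```text
the job is handed in; nothing more can be done
None
```

The socket rolled into the bin with the pedal held on its stop at about 14 N; I then eased the pedal back up, the lid is shut, the arm is clear, and I handed the job in at about 18 s of the 61 s allowed (no verdict was returned).

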